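# Change over the open fastener box

## Task

Picking moves on to the next fastener box: push the open blue lid over until it falls fully shut on its box, and flip the yellow lid up and past upright so that it stays leaning back open by its own weight. Only push with the fingertips or the outside of the fingers, never pinch or grip anything, and leave everything else on the bench where it is.

Things in the scene. Friction and masses are not known exactly. Their poses are not given: they have to be found in the camera images.
- yellow_box: grey steel fastener box with a yellow lid, screwed to the table: 120 mm deep (its x, front at -x) x 180 mm wide (its y) x 90 mm tall, open-topped, 4 mm walls; origin at the centre of its underside. It may stand left or right, turned up to 0.3 rad, its front always roughly towards the robot
- yellow_lid (a joint): angle of the yellow lid in rad: 0 = lying shut and level on its box, grows as the front edge swings up and back, 1.57 = upright, 2.05 = stop, leaning back open. Starts shut. The hinge is free and lightly damped: the lid (about 0.22 kg) falls shut from below about 1.57 and falls back open from above it; lifting it at the tab takes about 1 to 2 N
- yellow_lid_hinge (a point): middle of the yellow lid's hinge line, at the box's far top edge, 91 mm above the table, 60 mm towards the box's +x from its centre; axes turn with the lid: at angle 0 they are the box's own. In these axes the lid is a flat plate 4 mm thick (z 0 to 4 mm) from x = 0 to -120 mm, 180 mm wide, plus the finger tab
- yellow_lid_tab (a point): middle of the outer edge, on the underside, of the yellow lid's finger tab: a flat tab 90 mm wide, 4 mm thick that goes on from the lid's front edge, in its plane, and overhangs the box front by 35 mm; 155 mm from the hinge line; shut, it is 91 mm above the table with free space below. Axes as the hinge point's
- blue_box: grey steel fastener box with a blue lid, screwed to the table: 120 mm deep (its x, front at -x) x 180 mm wide (its y) x 90 mm tall, open-topped, 4 mm walls; origin at the centre of its underside. It may stand left or right, turned up to 0.3 rad, its front always roughly towards the robot
- blue_lid (a joint): angle of the blue lid in rad: 0 = lying shut and level on its box, grows as the front edge swings up and back, 1.57 = upright, 2.05 = stop, leaning back open. Starts open. The hinge is free and lightly damped: the lid (about 0.22 kg) falls shut from below about 1.57 and falls back open from above it; lifting it at the tab takes about 1 to 2 N
- blue_lid_hinge (a point): middle of the blue lid's hinge line, at the box's far top edge, 91 mm above the table, 60 mm towards the box's +x from its centre; axes turn with the lid: at angle 0 they are the box's own. In these axes the lid is a flat plate 4 mm thick (z 0 to 4 mm) from x = 0 to -120 mm, 180 mm wide, plus the finger tab
- blue_lid_tab (a point): middle of the outer edge, on the underside, of the blue lid's finger tab: a flat tab 90 mm wide, 4 mm thick that goes on from the lid's front edge, in its plane, and overhangs the box front by 35 mm; 155 mm from the hinge line; shut, it is 91 mm above the table with free space below. Axes as the hinge point's
- red_tin: bystander: closed paint tin with a red band, 86 mm across, 100 mm tall; origin at the centre of its underside
- white_tin: bystander: closed paint tin with a white band, 90 mm across, 110 mm tall; origin at the centre of its underside
- carton: bystander: small cardboard carton with a paper strip, 90 x 70 x 60 mm; origin at the centre of its underside
- tape_roll: bystander: orange ring lying flat, 90 mm across, hole 68 mm, 25 mm high; origin at the centre of its underside
- screwdriver: bystander: screwdriver lying on the table along its own x axis; origin under its middle
- wrench: bystander: wrench lying on the table along its own x axis; origin under its middle
- jar: bystander: small jar with a black cap, 56 mm across, 75 mm tall; origin at the centre of its underside
Mind the look-alikes: they are no part of the job. Leave any pink or turquoise look-alike of the blue_box alone.

How it is judged:
By the outcome, as a careful person would: the job done as asked, in the order asked, and still so for the second after the job is handed in, with the robot touching nothing.
It also fails if it takes over 61 s, if anything falls off the work surface, if the arm or the gripper's body presses on something with over 40 N, if the wrist force passes 120 N, or if a joint passes its speed limit or range.

## Robot

A 6-joint arm with a two-finger parallel gripper is mounted at the origin on the work surface. World frame = base frame: x ahead of the robot, y to its left, z up, the work surface at z = 0. Lengths are in mm, angles in rad, forces in N, time in s.
With the tool pointing down it reaches from about 275 to 750 mm from the base axis. Payload 10.2 kg.
Tool frame: the origin (TCP) lies at the very end of the fingers, on their centre line; the grasp point (between the pads) lies 19 mm behind it; y points along the fingers, x is the direction in which the jaws open and shut, and the axes are right-handed (so a half turn about y gives the same grasp; the last joint's range is limited). The gripper opens to 85 mm and grips with 20 to 120 N. Pads are 22 mm wide; open, the fingers measure 114 mm over their backs; the gripper's body (76 mm by 85 mm) begins 54 mm behind the grasp point. The pads swing forward as they close: fully open they stand 13 mm farther back than shut.
Start: joints at [-0.223, 0.313, 1.498, -0, 1.331, -0.223], TCP at [525.006, -0.013, 231.294] pointing down, gripper open.
Joint ranges: [-2.94, 2.94], [-0.97, 2.17], [0.19, 2.56], [-1.23, 4.37], [0.02, 3.11], [-2.88, 2.88]. Speed limits (rad/s): [2.39, 2.39, 3.01, 3.14, 3.14, 3.14].

## Interface

Orientations are given as a unit quaternion [w, x, y, z].
In Python, from rig import telemetry, imaging, ctrl gives the robot as it stands.
- The arm moves only by the shell command python3 -m handwheel 'ROWS' [FORCE]. ROWS is JSON, a list of rows, each an object with "delta_pos": the shift along the tool's x, y, z in cm, a list of three; "twist": the turn, a rotation vector about the tool's x, y, z in rad, a list of three; "jaw": the opening, from 0 (shut) to 1 (fully open). A call has exactly 10 rows; each row is the pose to reach, as a shift and turn from the pose commanded when the call began, along the tool's axes at that moment; what a row does not reach only later rows make up. A row lasts 1/12 s, in which the tool goes at most 41.7 mm and 7.16 degrees, less where a joint would pass 70% of its speed; a pose out of reach is approached as far as the arm can. A call with a gripper value outside its range is refused whole. The fingers move at their own pace and stop on an object; FORCE is the grip in N (left out, the last holds). Time passes only in rows, so rows that repeat a pose let the fingers close, or fill a call up. It gives the time, the measured TCP pose, the force and the opening at its end, in the units of the state.
- telemetry.sense(): the state, without advancing time (a new reading comes with each control period).
- imaging.capture(name): name is "scene" or "side" or "wrist"; returns a dict with "frame" (480x640x3 uint8, red, green, blue), "z_map" (480x640 float32, mm along the optical axis (not along the pixel's ray), 0 where there is no reading), "fx", "fy", "cx", "cy" (pixels), "D" ([k1, k2, p1, p2, k3] as OpenCV has them; the pictures are not rectified), "rvec" (rotation vector, rad) and "tvec" (3), from world to camera coordinates, as OpenCV has them. Camera axes: x right, y down, z forward; pixel columns grow to the right and rows downward; lengths in mm; the calibration is good to about 2 mm. A picture is of the moment at which its call begins.
- ctrl.finish_job(): hands the job in, once; it reports no verdict.
The state is a dict: "time_s": time; "joints": joint angles; "dq": joint speeds; "tau": joint torques, N m; "eef_pos": TCP position; "ee_rot": TCP orientation; "force": force on the tool from outside, world axes, zero at the start; "wrist_torque": the same for the moment, N m; "grip_width": opening from 0.0 (shut) to 1.0 (fully open).
Only numpy, scipy, OpenCV 4.12 (cv2) and the standard library are available. Lean on these libraries where they do the work, as an engineer would, in place of code of your own. Each camera call takes 0.05 s, during which the arm holds its last target.

## Working session

There is one attempt and no reset: what is moved stays moved. The work goes in short steps, Python scripts to look and compute and a shell command to move; the robot and the scene stay as the last step left them, time stands still between calls to the robot, and variables do not carry over. Pictures are saved under pics/ and viewed, and the job is handed in when it is done.

```bash
mkdir -p pics
cat > h.py <<'E'
import numpy as np, cv2, pickle, sys
from scipy.spatial.transform import Rotation as R
def px2w(d,u,v,z=None):
    K=np.array([[d['fx'],0,d['cx']],[0,d['fy'],d['cy']],[0,0,1.]]);D=np.array(d['D'],float)
    n=cv2.undistortPoints(np.array([[[u,v]]],float),K,D)[0,0]
    Rm=cv2.Rodrigues(np.array(d['rvec'],float))[0];t=np.array(d['tvec'],float).ravel()
    r=np.array([n[0],n[1],1.])
    if z is None:
        Z=float(d['z_map'][int(round(v)),int(round(u))]); return Rm.T@(r*Z-t)
    o=-Rm.T@t; dr=Rm.T@r; return o+dr*(z-o[2])/dr[2]
def cloud(d):
    K=np.array([[d['fx'],0,d['cx']],[0,d['fy'],d['cy']],[0,0,1.]]);D=np.array(d['D'],float)
    vv,uu=np.mgrid[0:480,0:640]
    n=cv2.undistortPoints(np.stack([uu,vv],-1).reshape(-1,1,2).astype(float),K,D)[:,0]
    Z=d['z_map'].reshape(-1,1).astype(float)
    Rm=cv2.Rodrigues(np.array(d['rvec'],float))[0];t=np.array(d['tvec'],float).ravel()
    P=(np.hstack([n,np.ones_like(n[:,:1])])*Z-t)@Rm
    P[Z[:,0]==0]=np.nan
    return P.reshape(480,640,3)
def snap(n,f):
    from rig import imaging
    d=imaging.capture(n); cv2.imwrite(f'pics/{f}.png',np.asarray(d['frame'])[:,:,::-1]); pickle.dump(d,open(f'{f}.pkl','wb')); return d
def load(f): return pickle.load(open(f'{f}.pkl','rb'))
E
python3 - <<'E'
from h import *
from rig import telemetry
print(telemetry.sense())
for n in('scene','side'): snap(n,n+'0')
E
```

```text
{'time_s': 0.0, 'joints': array([-2.23413576e-01,  3.13439440e-01,  1.49846446e+00, -1.11087335e-05,
        1.33100101e+00, -2.23405548e-01]), 'dq': array([ 0.00056511, -0.00046371,  0.0005693 , -0.0012848 , -0.0005958 ,
        0.00067165]), 'tau': array([-5.78409599e-04, -4.12261176e+01, -2.59742296e+01, -3.58453699e-04,
        4.11797926e-03, -1.23038126e-05]), 'eef_pos': array([5.24731502e+02, 3.88863454e-02, 2.30730178e+02]), 'ee_rot': array([ 7.07205700e-01, -7.07007558e-01,  4.55169046e-04,  4.51363396e-04]), 'force': array([ 0.0524346 ,  0.84956919, -0.23964902]), 'wrist_torque': array([-0.04691334, -0.00448568,  0.01502357]), 'grip_width': 0.9999664539577569}
```

View pics/scene0.png

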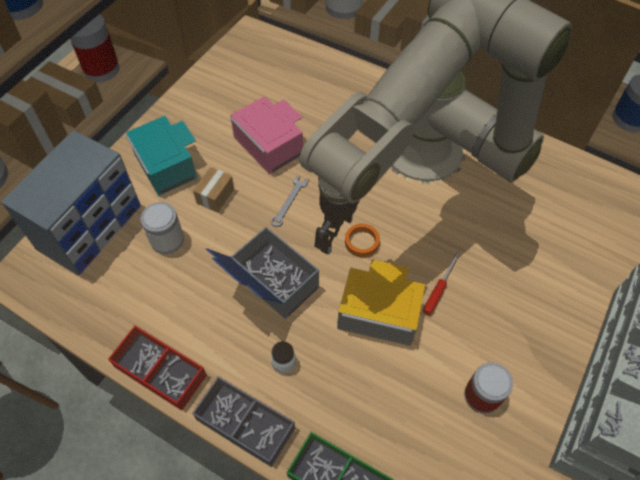

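View pics/side0.png

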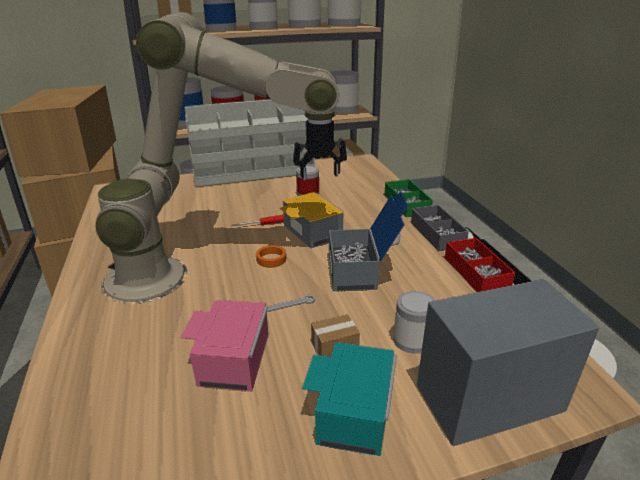

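Run:
```python
from h import *
for nm in('scene0','side0'):
    d=load(nm);P=cloud(d);f=np.asarray(d['frame']);hsv=cv2.cvtColor(f,cv2.COLOR_RGB2HSV)
    for c,lo,hi in(('yellow',(20,120,80),(32,255,255)),('blue',(100,100,40),(125,255,255))):
        m=cv2.inRange(hsv,lo,hi)>0
        m&=(abs(P[...,0]-560)<250)&(abs(P[...,1])<300)&(P[...,2]>70)
        n,l,s,_=cv2.connectedComponentsWithStats(m.astype(np.uint8))
        i=1+np.argmax(s[1:,4]); q=P[l==i]
        print(nm,c,s[i],q.min(0).round(),q.max(0).round(),np.median(q,0).round(1))
        mm=np.median(q,0);U,S,V=np.linalg.svd(q-q.mean(0),full_matrices=False);print(' normal',V[2].round(3),S.round(0),V[0].round(3))
        if c=='yellow':
            top=q[abs(q[:,2]-95)<8][:,:2].astype(np.float32); hull=cv2.convexHull(top)[:,0]
            print(cv2.minAreaRect(top)); print(cv2.boxPoints(cv2.minAreaRect(top)).round())
d=load('scene0');f=np.asarray(d['frame'])
c=cv2.resize(f[215:355,195:435],None,fx=3.3,fy=3.3,interpolation=cv2.INTER_CUBIC);cv2.imwrite('pics/c0.png',c[:,:,::-1])
```

```text
scene0 yellow [ 338  260   87   71 4080] [431.  31.  86.] [616. 231. 105.] [527.4 126.9  94.6]
 normal [ 0.003 -0.002 -1.   ] [3135. 2645.  173.] [ 0.286 -0.958  0.003]
((515.6671142578125, 124.78157806396484), (158.2440948486328, 178.98670959472656), 16.076250076293945)
[[415. 189.]
 [464.  17.]
 [616.  61.]
 [567. 233.]]
scene0 blue [248 285  15  13  36] [ 696. -115.  185.] [712. -72. 199.] [705.7 -95.4 195.2]
 normal [-0.845  0.185  0.502] [76. 22.  5.] [0.245 0.968 0.055]
side0 yellow [ 281  193   62   29 1076] [432.  25.  70.] [611. 229. 101.] [521.2 113.1  95.1]
 normal [-0.005 -0.004  1.   ] [1632. 1368.   64.] [-0.316  0.949  0.002]
((515.4027099609375, 122.84835052490234), (158.25469970703125, 190.16830444335938), 15.509051322937012)
[[414. 193.]
 [465.  10.]
 [617.  52.]
 [566. 236.]]
side0 blue [ 371  192   37   69 1249] [ 619. -247.   91.] [715. -66. 231.] [ 667.4 -166.9  156.7]
 normal [ 0.866 -0.19  -0.463] [1725. 1435.   36.] [-0.275 -0.953 -0.124]
```

View pics/c0.png

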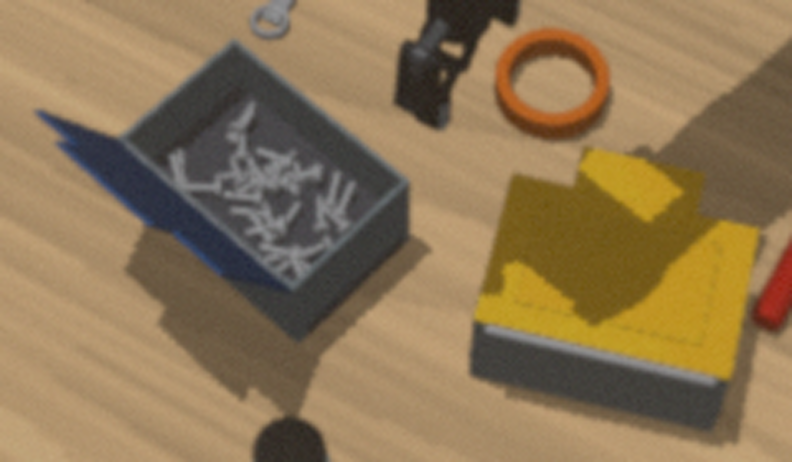

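Run:
```python
from h import *
d=load('side0');P=cloud(d);f=np.asarray(d['frame']);hsv=cv2.cvtColor(f,cv2.COLOR_RGB2HSV)
m=(cv2.inRange(hsv,(100,100,40),(125,255,255))>0)
l=cv2.connectedComponents(m.astype(np.uint8))[1];q=P[(l==l[225,388])];q=q[np.isfinite(q[:,0])]
c=np.median(q,0);q=q[np.linalg.norm(q-c,axis=1)<150]
for a in(-.21,-.25,-.28):
    X=np.array([np.cos(a),np.sin(a)]);Y=np.array([-X[1],X[0]]);xx=q[:,:2]@X;yy=q[:,:2]@Y
    A=np.c_[q[:,2]-91,yy-yy.mean(),np.ones(len(q))];s=np.linalg.lstsq(A,xx,rcond=None)[0]
    print(a,'slope',s,'resid',np.std(A@s-xx),'yrange',np.percentile(yy,[0,1,99,100]).round(1))
lo=q[(q[:,2]>96)&(q[:,2]<180)];print('lat',q[:,2].max())
a=-.25
for (u,v) in((235,42),(407,182),(300,287),(125,137)):
    print('blue rim',px2w(load('scene0'),195+u/3.3,215+v/3.3,90).round(1),px2w(load('scene0'),195+u/3.3,215+v/3.3).round(1))
for n,u,v,z in(('tape',362,239,25),('jar',283,352,75),('wrench',290,200,5),('sd',436,295,20),('white',160,215,110),('red',493,378,100)):
    print(n,px2w(load('scene0'),u,v,z).round())
```

```text
-0.21 slope [5.22028775e-01 5.92750463e-03 6.53204411e+02] resid 1.1342756754922327 yrange [-104.6 -102.2   69.9   78.3]
-0.25 slope [ 5.22320875e-01 -3.40639351e-02  6.53482621e+02] resid 1.1349139744423173 yrange [-77.2 -75.2  97.6 106.5]
-0.28 slope [ 5.23089042e-01 -6.41220527e-02  6.52932530e+02] resid 1.1365864443930551 yrange [-56.8 -54.8 118.2 127.5]
lat 230.5650631448351
blue rim [ 505.3 -205.2   90. ] [ 504.9 -205.5   89.2]
blue rim [543.3 -33.5  90. ] [544.1 -33.1  91.5]
blue rim [653.4 -55.   90. ] [651.1 -56.7  84.4]
blue rim [ 615.5 -229.1   90. ] [ 614.8 -229.7   88.5]
tape [376.  -2.  25.]
jar [756.   1.  75.]
wrench [ 353. -235.    5.]
sd [423. 230.  20.]
white [ 618. -446.  110.]
red [587. 427. 100.]
```

Candidates: the blue lid, open, is at scene (245,275). Look-alikes are turquoise (163,150) and pink (267,130), both shut. The yellow lid is at (383,295) and is unique. The close crop confirms the blue open box and the yellow shut box, and their sizes and yaws match (−0.215 and +0.28). Blue goes first: close the jaws, rise, and pass over the lid.

```bash
python3 -m handwheel '[{"delta_pos":[0,-2,0],"twist":[0,0,0],"jaw":0},{"delta_pos":[0,-4,0],"twist":[0,0.1,0],"jaw":0},{"delta_pos":[3,-4,-3],"twist":[0,0.215,0],"jaw":0},{"delta_pos":[6,-4,-6],"twist":[0,0.215,0],"jaw":0},{"delta_pos":[9,-4,-9],"twist":[0,0.215,0],"jaw":0},{"delta_pos":[12,-4,-12],"twist":[0,0.215,0],"jaw":0},{"delta_pos":[15,-4,-15],"twist":[0,0.215,0],"jaw":0},{"delta_pos":[18,-4,-16.6],"twist":[0,0.215,0],"jaw":0},{"delta_pos":[20.5,-4,-16.6],"twist":[0,0.215,0],"jaw":0},{"delta_pos":[20.5,-4,-16.6],"twist":[0,0.215,0],"jaw":0}]'
```

```text
time_s: 0.93
eef_pos: [732.4, -167.5, 266.5]
ee_rot: [0.703, -0.703, 0.077, -0.075]
force: [1.2, -0.6, -0.7]
grip_width: -0.003
```

Run:
```python
from h import *
from rig import telemetry
s=telemetry.sense();print(s['eef_pos'],s['joints'])
d=snap('side','s1');f=np.asarray(d['frame'])
cv2.imwrite('pics/s1c.png',cv2.resize(f[80:300,280:480],None,fx=2.7,fy=2.7)[:,:,::-1])
```

```text
[ 732.44684438 -167.51184013  266.53472788] [-3.80339785e-01  9.12440915e-01  4.29974983e-01  2.79438633e-04
  1.80264869e+00 -1.64086366e-01]
```

View pics/s1c.png

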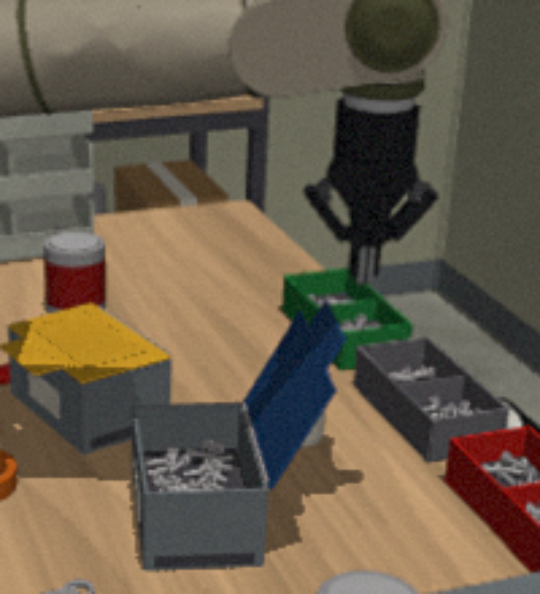

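The fingers' linkage bulges sideways along the jaw axis, so I'll turn the tool 90° to keep it lateral.

```bash
python3 -m handwheel '[{"delta_pos":[0,0,0],"twist":[0,0.12,0],"jaw":0},{"delta_pos":[0,0,0],"twist":[0,0.24,0],"jaw":0},{"delta_pos":[0,0,0],"twist":[0,0.36,0],"jaw":0},{"delta_pos":[0,0,0],"twist":[0,0.48,0],"jaw":0},{"delta_pos":[0,0,0],"twist":[0,0.6,0],"jaw":0},{"delta_pos":[0,0,0],"twist":[0,0.72,0],"jaw":0},{"delta_pos":[0,0,0],"twist":[0,0.84,0],"jaw":0},{"delta_pos":[0,0,0],"twist":[0,0.96,0],"jaw":0},{"delta_pos":[0,0,0],"twist":[0,1.08,0],"jaw":0},{"delta_pos":[0,0,0],"twist":[0,1.2,0],"jaw":0}]'
python3 -m handwheel '[{"delta_pos":[0,0,0],"twist":[0,0.12,0],"jaw":0},{"delta_pos":[0,0,0],"twist":[0,0.24,0],"jaw":0},{"delta_pos":[0,0,0],"twist":[0,0.37,0],"jaw":0},{"delta_pos":[0,0,0],"twist":[0,0.37,0],"jaw":0},{"delta_pos":[0,1,0],"twist":[0,0.37,0],"jaw":0},{"delta_pos":[0,2,0],"twist":[0,0.37,0],"jaw":0},{"delta_pos":[0,3,0],"twist":[0,0.37,0],"jaw":0},{"delta_pos":[0,4,0],"twist":[0,0.37,0],"jaw":0},{"delta_pos":[0,5.5,0],"twist":[0,0.37,0],"jaw":0},{"delta_pos":[0,5.5,0],"twist":[0,0.37,0],"jaw":0}]'
python3 - <<'E'
from h import *
from rig import telemetry
s=telemetry.sense();print(s['eef_pos'],s['joints'],s['force']); w,x,y,z=s['ee_rot'];print(R.from_quat([x,y,z,w]).as_matrix().round(3))
d=snap('side','s2');f=np.asarray(d['frame'])
cv2.imwrite('pics/s2c.png',cv2.resize(f[80:300,280:480],None,fx=2.7,fy=2.7)[:,:,::-1])
E
```

```text
time_s: 1.82
eef_pos: [729.1, -165.4, 272.2]
ee_rot: [-0.536, 0.536, -0.461, 0.461]
force: [0.8, 0.3, -0.2]
grip_width: 0.002
time_s: 2.65
eef_pos: [728.7, -165.3, 213.7]
ee_rot: [0.444, -0.446, 0.551, -0.548]
force: [0.5, 0.3, -0.6]
grip_width: -0.004
[ 728.68746836 -165.29986367  213.68701493] [-3.79335179e-01  8.86449881e-01  6.11020155e-01 -5.38930294e-05
  1.64908183e+00  1.40181265e+00] [ 0.51784664  0.31023371 -0.61446232]
[[-0.209 -0.005  0.978]
 [-0.978  0.002 -0.209]
 [-0.001 -1.    -0.005]]
```

View pics/s2c.png

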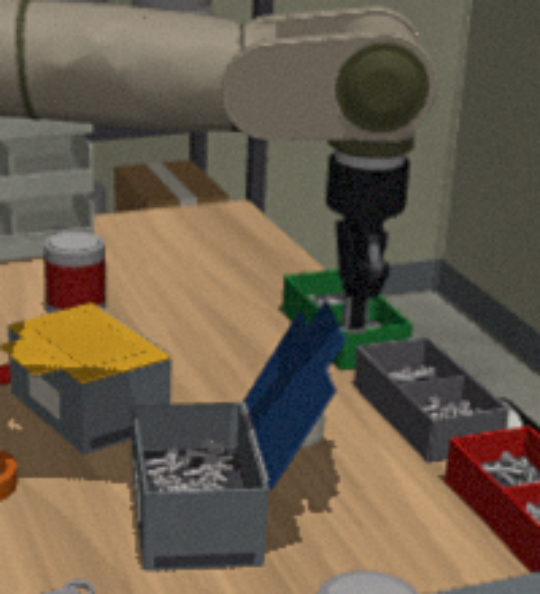

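```bash
python3 -m handwheel '[{"delta_pos":[0,0,-1],"twist":[0,0,0],"jaw":0},{"delta_pos":[0,0,-1.8],"twist":[0,0,0],"jaw":0},{"delta_pos":[0,0,-2.6],"twist":[0,0,0],"jaw":0},{"delta_pos":[0,0,-3.4],"twist":[0,0,0],"jaw":0},{"delta_pos":[0,0,-4.2],"twist":[0,0,0],"jaw":0},{"delta_pos":[0,0,-5],"twist":[0,0,0],"jaw":0},{"delta_pos":[0,0,-5.8],"twist":[0,0,0],"jaw":0},{"delta_pos":[0,0,-6.6],"twist":[0,0,0],"jaw":0},{"delta_pos":[0,0,-7.4],"twist":[0,0,0],"jaw":0},{"delta_pos":[0,0,-8],"twist":[0,0,0],"jaw":0}]'
python3 -m handwheel '[{"delta_pos":[0,0,-0.6],"twist":[0,0,0],"jaw":0},{"delta_pos":[0,0,-1.2],"twist":[0,0,0],"jaw":0},{"delta_pos":[0,0,-1.8],"twist":[0,0,0],"jaw":0},{"delta_pos":[0,0,-2.4],"twist":[0,0,0],"jaw":0},{"delta_pos":[0,0,-3],"twist":[0,0,0],"jaw":0},{"delta_pos":[0,0,-3],"twist":[0,0,0],"jaw":0},{"delta_pos":[0,0,-3],"twist":[0,0,0],"jaw":0},{"delta_pos":[0,0,-3],"twist":[0,0,0],"jaw":0},{"delta_pos":[0,0,-3],"twist":[0,0,0],"jaw":0},{"delta_pos":[0,0,-3],"twist":[0,0,0],"jaw":0}]'
python3 - <<'E'
from h import *
d=snap('side','s3')
E
```

```text
time_s: 3.53
eef_pos: [651.3, -148.8, 218.0]
ee_rot: [-0.445, 0.444, -0.549, 0.551]
force: [0.3, -0.7, 0.1]
grip_width: -0.003
time_s: 4.37
eef_pos: [622.6, -142.7, 216.1]
ee_rot: [0.444, -0.444, 0.551, -0.551]
force: [-0.5, 1.3, 0.8]
grip_width: -0.001
```

View pics/s3.png

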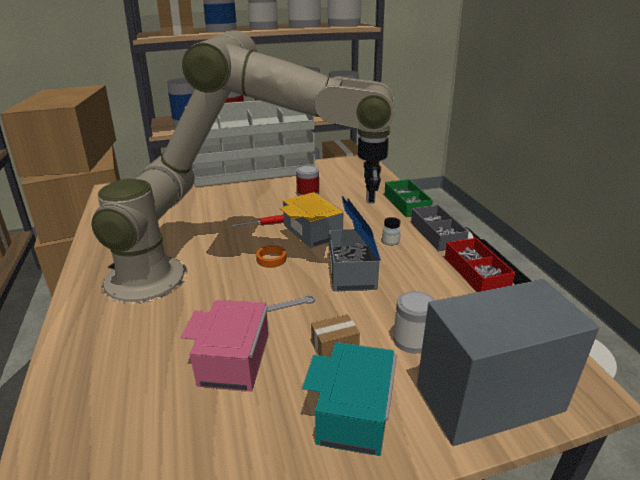

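```bash
python3 -m handwheel '[{"delta_pos":[0,-1,0.5],"twist":[0,0,0],"jaw":0},{"delta_pos":[0,-2,1],"twist":[0,0,0],"jaw":0},{"delta_pos":[0,-3,1],"twist":[0,0,0],"jaw":0},{"delta_pos":[0,-3,1],"twist":[0,0,0],"jaw":0},{"delta_pos":[0,-3,1],"twist":[0,0,0],"jaw":0},{"delta_pos":[0,-3,1],"twist":[0,0,0],"jaw":0},{"delta_pos":[0,-3,1],"twist":[0,0,0],"jaw":0},{"delta_pos":[0,-3,1],"twist":[0,0,0],"jaw":0},{"delta_pos":[0,-3,1],"twist":[0,0,0],"jaw":0},{"delta_pos":[0,-3,1],"twist":[0,0,0],"jaw":0}]'
python3 - <<'E'
from h import *
d=snap('scene','c4');d=snap('side','s4')
P=cloud(d);f=np.asarray(d['frame']);hsv=cv2.cvtColor(f,cv2.COLOR_RGB2HSV)
m=(cv2.inRange(hsv,(100,100,40),(125,255,255))>0)&(abs(P[...,0]-560)<200)&(abs(P[...,1]+120)<150)
q=P[m];print(len(q),np.percentile(q,[1,50,99],axis=0).round())
E
```

```text
time_s: 5.25
eef_pos: [632.2, -144.7, 246.1]
ee_rot: [0.444, -0.444, 0.551, -0.55]
force: [-0.2, 0.6, 0.5]
grip_width: 0.001
1663 [[ 484. -228.   91.]
 [ 565. -144.   95.]
 [ 642.  -47.   99.]]
```

View pics/c4.png

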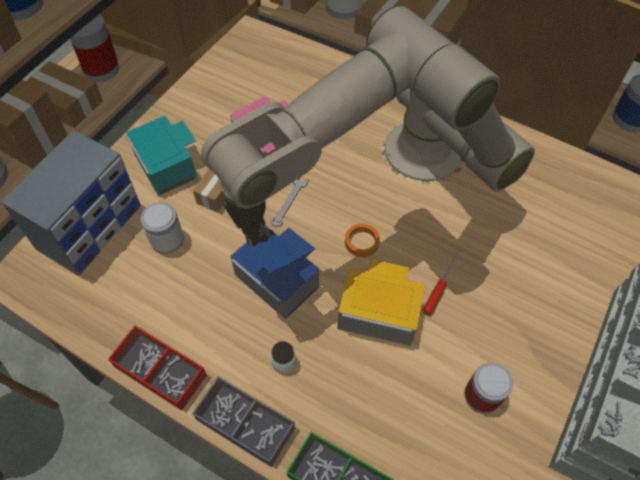

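The blue lid is shut, with its surface at z≈95 around pixel (283,262). Next I'll re-measure the yellow lid, which is now fully lit.

Run:
```python
from h import *
for nm in('c4','s4'):
    d=load(nm);P=cloud(d);f=np.asarray(d['frame']);hsv=cv2.cvtColor(f,cv2.COLOR_RGB2HSV)
    m=(cv2.inRange(hsv,(20,120,80),(32,255,255))>0)&(abs(P[...,0]-520)<150)&(abs(P[...,1]-125)<150)&(abs(P[...,2]-95)<7)
    q=P[m]
    r=cv2.minAreaRect(q[:,:2].astype(np.float32));print(r,np.median(q[:,2]));a=.28
    for a in(.26,.28,.30):
        X=np.array([np.cos(a),np.sin(a)]);Y=np.array([-X[1],X[0]]);xx=q[:,:2]@X;yy=q[:,:2]@Y
        x1=np.percentile(xx,99.7);t=xx<xx.min()+25
        ty=np.percentile(yy[t],[1,99]);ly=np.percentile(yy,[.3,99.7])
        print(nm,a,'x',np.percentile(xx,[.3,99.7]).round(1),'tab y',ty.round(1),'lid y',ly.round(1),'hinge',(x1*X+ly.mean()*Y).round(1),'tab',((x1-155)*X+ly.mean()*Y).round(1))
```

```text
((515.45654296875, 124.40152740478516), (160.33128356933594, 179.36468505859375), 16.050094604492188) 94.58244575564251
c4 0.26 x [453.8 608.8] tab y [-56.6  31.6] lid y [-100.5   77.2] hinge [591.3 145.2] tab [441.5 105.4]
c4 0.28 x [453.2 608.3] tab y [-65.8  22.2] lid y [-111.5   66.1] hinge [590.9 146.3] tab [442.  103.4]
c4 0.3 x [452.8 608.4] tab y [-75.1  13. ] lid y [-122.8   55.2] hinge [591.2 147.5] tab [443.1 101.7]
((514.2940063476562, 123.66626739501953), (156.32559204101562, 186.3473663330078), 15.150014877319336) 95.20316253354548
s4 0.26 x [451.6 606.6] tab y [-57.8  31.4] lid y [-105.1   77.8] hinge [589.7 142.8] tab [439.9 102.9]
s4 0.28 x [451.1 606. ] tab y [-67.2  22. ] lid y [-115.2   66.6] hinge [589.1 144.1] tab [440.2 101.3]
s4 0.3 x [450.2 605.4] tab y [-76.6  12.7] lid y [-125.4   55.6] hinge [588.7 145.6] tab [440.6  99.8]
```

```bash
python3 -m handwheel '[{"delta_pos":[-2,0,-3.3],"twist":[0,-0.07,0],"jaw":0},{"delta_pos":[-4,0,-6.7],"twist":[0,-0.14,0],"jaw":0},{"delta_pos":[-6,0,-10],"twist":[0,-0.21,0],"jaw":0},{"delta_pos":[-8,0,-13.4],"twist":[0,-0.28,0],"jaw":0},{"delta_pos":[-10,0,-16.7],"twist":[0,-0.35,0],"jaw":0},{"delta_pos":[-12,1,-20],"twist":[0,-0.42,0],"jaw":0},{"delta_pos":[-14,2,-23.4],"twist":[0,-0.49,0],"jaw":0},{"delta_pos":[-16,4,-26.7],"twist":[0,-0.49,0],"jaw":0},{"delta_pos":[-17.5,5,-29.2],"twist":[0,-0.49,0],"jaw":0},{"delta_pos":[-17.5,5,-29.2],"twist":[0,-0.49,0],"jaw":0}]'
python3 -m handwheel '[{"delta_pos":[0,0,0],"twist":[0.1,0,0],"jaw":0},{"delta_pos":[0,0,0],"twist":[0.2,0,0],"jaw":0},{"delta_pos":[0,0,0],"twist":[0.3,0,0],"jaw":0},{"delta_pos":[0,0,0],"twist":[0.4,0,0],"jaw":0},{"delta_pos":[0,0,0],"twist":[0.5,0,0],"jaw":0},{"delta_pos":[0,0,0],"twist":[0.6,0,0],"jaw":0},{"delta_pos":[0,0,0],"twist":[0.7,0,0],"jaw":0},{"delta_pos":[0,0,0],"twist":[0.785,0,0],"jaw":0},{"delta_pos":[0,0,0],"twist":[0.785,0,0],"jaw":0},{"delta_pos":[0,0,0],"twist":[0.785,0,0],"jaw":0}]'
python3 - <<'E'
from h import *
from rig import telemetry
s=telemetry.sense();print(s['eef_pos'],s['joints'],s['force']); w,x,y,z=s['ee_rot'];print(R.from_quat([x,y,z,w]).as_matrix().round(3))
d=snap('side','s5')
E
```

```text
time_s: 6.18
eef_pos: [379.8, 91.0, 194.6]
ee_rot: [-0.564, 0.565, -0.427, 0.424]
force: [0.1, -0.1, 1.0]
grip_width: 0.001
time_s: 7.02
eef_pos: [383.8, 87.8, 196.0]
ee_rot: [0.736, -0.305, 0.231, -0.558]
force: [0.4, -0.6, -0.4]
grip_width: 0.001
[383.77327585  87.806612   196.02709557] [-0.39266719 -0.323475    2.44414485  0.95122013  0.56723535  0.19440359] [ 0.37481763 -0.56491399 -0.36399145]
[[ 0.271  0.681  0.68 ]
 [-0.963  0.191  0.191]
 [ 0.    -0.707  0.707]]
```

View pics/s5.png

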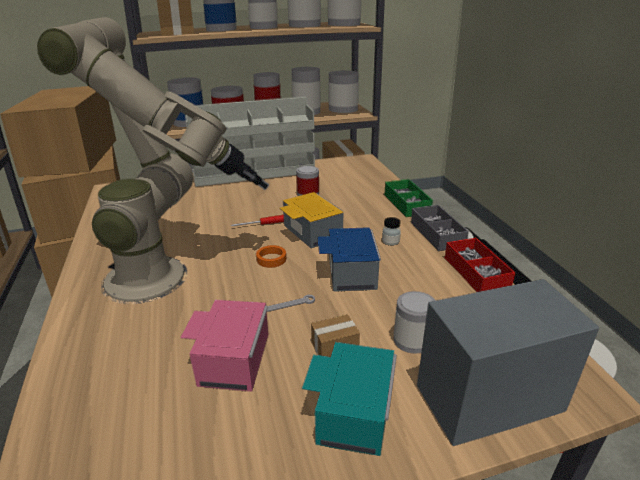

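```bash
python3 -m handwheel '[{"delta_pos":[0,2.3,-1.6],"twist":[0,0,0],"jaw":0},{"delta_pos":[0,4.7,-3.3],"twist":[0,0,0],"jaw":0},{"delta_pos":[0,7,-4.9],"twist":[0,0,0],"jaw":0},{"delta_pos":[0,9.4,-6.6],"twist":[0,0,0],"jaw":0},{"delta_pos":[0,11.7,-8.2],"twist":[0,0,0],"jaw":0},{"delta_pos":[0,11.7,-8.2],"twist":[0,0,0],"jaw":0},{"delta_pos":[0,11.7,-8.2],"twist":[0,0,0],"jaw":0},{"delta_pos":[0,11.7,-8.2],"twist":[0,0,0],"jaw":0},{"delta_pos":[0,11.7,-8.2],"twist":[0,0,0],"jaw":0},{"delta_pos":[0,11.7,-8.2],"twist":[0,0,0],"jaw":0}]'
python3 - <<'E'
from h import *
from rig import telemetry
s=telemetry.sense();print(s['eef_pos'],s['joints'],s['force']); w,x,y,z=s['ee_rot'];print(R.from_quat([x,y,z,w]).as_matrix().round(3))
d=snap('side','s6');f=np.asarray(d['frame'])
cv2.imwrite('pics/s6c.png',cv2.resize(f[130:280,180:380],None,fx=3.5,fy=3.5)[:,:,::-1])
E
```

```text
time_s: 7.9
eef_pos: [408.5, 95.6, 55.5]
ee_rot: [0.737, -0.305, 0.232, -0.556]
force: [0.1, -0.1, 0.8]
grip_width: -0.001
[408.45177334  95.57434939  55.46945556] [-0.31455831  0.26794674  2.54039599  2.2537752   0.53495227 -1.20047298] [ 0.12546158 -0.11050266  0.84371442]
[[ 0.274  0.679  0.681]
 [-0.962  0.195  0.192]
 [-0.002 -0.708  0.706]]
```

View pics/s6c.png

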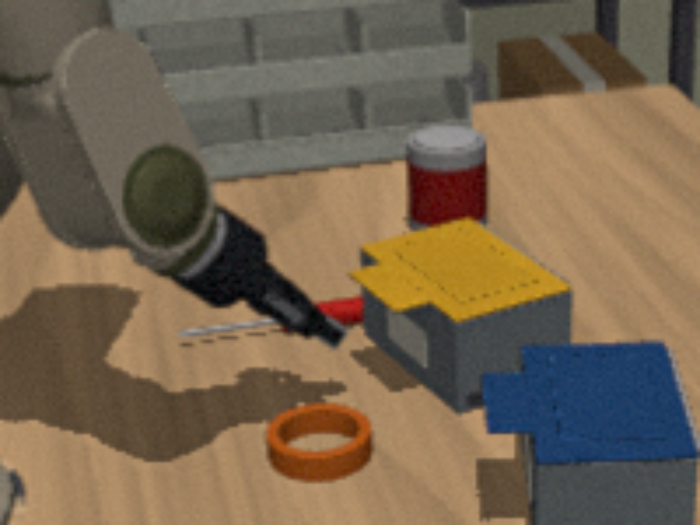

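```bash
python3 -m handwheel '[{"delta_pos":[0,0.7,0.7],"twist":[0,0,0],"jaw":0},{"delta_pos":[0,1.4,1.4],"twist":[0,0,0],"jaw":0},{"delta_pos":[0,2.1,2.1],"twist":[0,0,0],"jaw":0},{"delta_pos":[0,2.8,2.8],"twist":[0,0,0],"jaw":0},{"delta_pos":[0,3.4,3.4],"twist":[0,0,0],"jaw":0},{"delta_pos":[0,3.4,3.4],"twist":[0,0,0],"jaw":0},{"delta_pos":[0,3.4,3.4],"twist":[0,0,0],"jaw":0},{"delta_pos":[0,3.4,3.4],"twist":[0,0,0],"jaw":0},{"delta_pos":[0,3.4,3.4],"twist":[0,0,0],"jaw":0},{"delta_pos":[0,3.4,3.4],"twist":[0,0,0],"jaw":0}]'
python3 - <<'E'
from h import *
from rig import telemetry
s=telemetry.sense();print(s['eef_pos'],s['joints'],s['force'])
d=snap('side','s7');f=np.asarray(d['frame'])
cv2.imwrite('pics/s7c.png',cv2.resize(f[130:280,180:380],None,fx=3.5,fy=3.5)[:,:,::-1])
E
```

```text
time_s: 8.78
eef_pos: [453.9, 108.0, 55.6]
ee_rot: [0.737, -0.305, 0.231, -0.557]
force: [-0.3, 0.5, -0.6]
grip_width: 0.003
[453.87935387 108.02719316  55.56916832] [-0.21097149  0.32707588  2.40966655  2.30022999  0.45928503 -1.14199999] [-0.27134641  0.5224012  -0.63159916]
```

View pics/s7c.png

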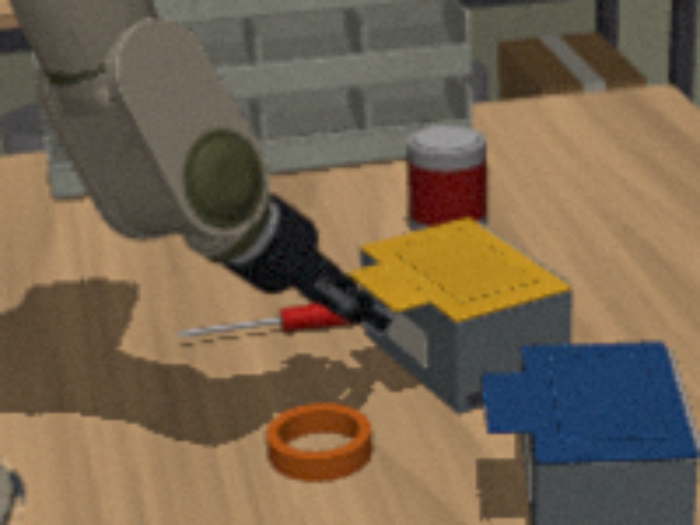

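```bash
python3 -m handwheel '[{"delta_pos":[0,-0.5,0.25],"twist":[0,0,0],"jaw":0},{"delta_pos":[0,-0.9,0.5],"twist":[0,0,0],"jaw":0},{"delta_pos":[0,-1.4,1.05],"twist":[0,0,0],"jaw":0},{"delta_pos":[0,-1.9,1.6],"twist":[0,0,0],"jaw":0},{"delta_pos":[0,-2.4,2.15],"twist":[0,0,0],"jaw":0},{"delta_pos":[0,-2.8,2.7],"twist":[0,0,0],"jaw":0},{"delta_pos":[0,-3.2,3.35],"twist":[0,0,0],"jaw":0},{"delta_pos":[0,-3.6,4],"twist":[0,0,0],"jaw":0},{"delta_pos":[0,-4,4.65],"twist":[0,0,0],"jaw":0},{"delta_pos":[0,-4.3,5.3],"twist":[0,0,0],"jaw":0}]'
python3 - <<'E'
from h import *
from rig import telemetry
s=telemetry.sense();print(s['eef_pos'],s['joints'],s['force'])
d=snap('side','s8');f=np.asarray(d['frame'])
cv2.imwrite('pics/s8c.png',cv2.resize(f[130:280,180:380],None,fx=3.5,fy=3.5)[:,:,::-1])
E
```

```text
time_s: 9.67
eef_pos: [460.6, 109.9, 123.5]
ee_rot: [0.737, -0.306, 0.231, -0.557]
force: [-0.1, -0.8, -1.0]
grip_width: -0.004
[460.64195379 109.92363007 123.52964077] [-0.19838603  0.11232486  2.34724328  1.69925717  0.33086733 -0.48391402] [-0.09319902 -0.80820661 -0.98385318]
```

View pics/s8c.png

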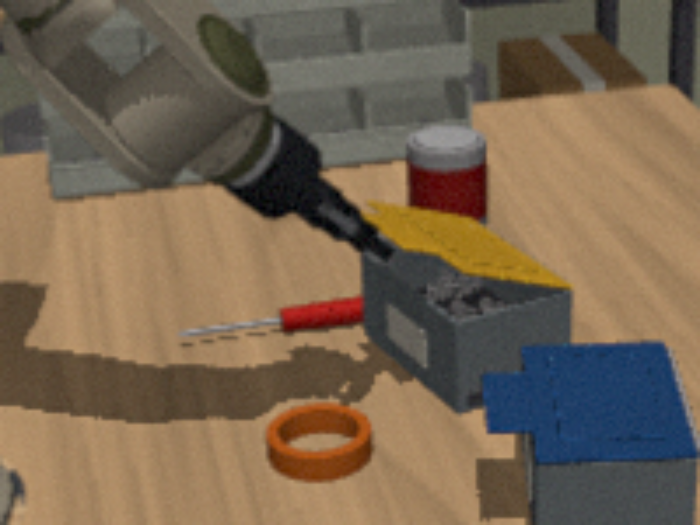

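```bash
python3 -m handwheel '[{"delta_pos":[0,-0.2,0.7],"twist":[0,0,0],"jaw":0},{"delta_pos":[0,-0.4,1.4],"twist":[0,0,0],"jaw":0},{"delta_pos":[0,-0.65,2.1],"twist":[0,0,0],"jaw":0},{"delta_pos":[0,-0.86,2.8],"twist":[0,0,0],"jaw":0},{"delta_pos":[0,-1,3.6],"twist":[0,0,0],"jaw":0},{"delta_pos":[0,-1.1,4.4],"twist":[0,0,0],"jaw":0},{"delta_pos":[0,-1.2,5.2],"twist":[0,0,0],"jaw":0},{"delta_pos":[0,-1.2,6],"twist":[0,0,0],"jaw":0},{"delta_pos":[0,-1.2,6.7],"twist":[0,0,0],"jaw":0},{"delta_pos":[0,-1.1,7.4],"twist":[0,0,0],"jaw":0}]'
python3 - <<'E'
from h import *
from rig import telemetry
s=telemetry.sense();print(s['eef_pos'],s['joints'],s['force'])
d=snap('side','s9');f=np.asarray(d['frame'])
cv2.imwrite('pics/s9c.png',cv2.resize(f[130:280,180:380],None,fx=3.5,fy=3.5)[:,:,::-1])
E
```

```text
time_s: 10.55
eef_pos: [503.6, 122.3, 183.2]
ee_rot: [0.737, -0.306, 0.231, -0.557]
force: [-1.5, 0.0, -0.3]
grip_width: -0.0
[503.60931617 122.33447887 183.16873604] [-0.13329261  0.06436897  2.16925468  1.05481775  0.32962068  0.24223587] [-1.46108097e+00  1.20957059e-03 -3.23630346e-01]
```

View pics/s9c.png

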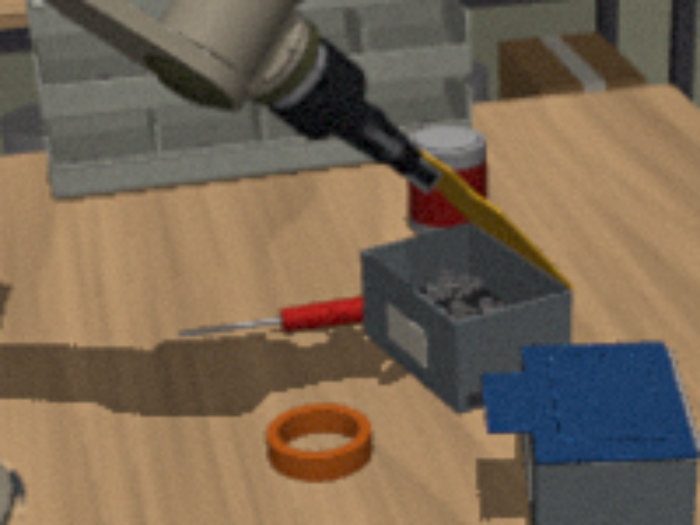

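```bash
python3 -m handwheel '[{"delta_pos":[0,0.1,0.8],"twist":[0,0,0],"jaw":0},{"delta_pos":[0,0.2,1.6],"twist":[0,0,0],"jaw":0},{"delta_pos":[0,0.5,2.5],"twist":[0,0,0],"jaw":0},{"delta_pos":[0,0.8,3.4],"twist":[0,0,0],"jaw":0},{"delta_pos":[0,1.1,4.2],"twist":[0,0,0],"jaw":0},{"delta_pos":[0,1.6,4.9],"twist":[0,0,0],"jaw":0},{"delta_pos":[0,2.1,5.6],"twist":[0,0,0],"jaw":0},{"delta_pos":[0,2.6,6.3],"twist":[0,0,0],"jaw":0},{"delta_pos":[0,3.2,7.1],"twist":[0,0,0],"jaw":0},{"delta_pos":[0,3.7,7.9],"twist":[0,0,0],"jaw":0}]'
python3 -m handwheel '[{"delta_pos":[0,0.5,0.5],"twist":[0,0,0],"jaw":0},{"delta_pos":[0,1,1],"twist":[0,0,0],"jaw":0},{"delta_pos":[0,1.5,1.5],"twist":[0,0,0],"jaw":0},{"delta_pos":[0,2,2],"twist":[0,0,0],"jaw":0},{"delta_pos":[0,2.3,2.1],"twist":[0,0,0],"jaw":0},{"delta_pos":[0,2.3,2.1],"twist":[0,0,0],"jaw":0},{"delta_pos":[0,2.3,2.1],"twist":[0,0,0],"jaw":0},{"delta_pos":[0,2.3,2.1],"twist":[0,0,0],"jaw":0},{"delta_pos":[0,2.3,2.1],"twist":[0,0,0],"jaw":0},{"delta_pos":[0,2.3,2.1],"twist":[0,0,0],"jaw":0}]'
python3 - <<'E'
from h import *
from rig import telemetry
s=telemetry.sense();print(s['eef_pos'],s['joints'],s['force'])
d=snap('side','s10');f=np.asarray(d['frame'])
cv2.imwrite('pics/s10c.png',cv2.resize(f[130:280,180:380],None,fx=3.5,fy=3.5)[:,:,::-1])
E
```

```text
time_s: 11.43
eef_pos: [582.7, 144.7, 212.2]
ee_rot: [0.737, -0.306, 0.232, -0.557]
force: [-0.1, -0.3, -0.5]
grip_width: 0.0
time_s: 12.27
eef_pos: [612.6, 153.0, 211.9]
ee_rot: [0.737, -0.305, 0.231, -0.557]
force: [-0.4, -0.1, 0.5]
grip_width: 0.003
[612.63094977 152.97930579 211.85125154] [-0.02846873  0.25726647  1.83960246  0.65966604  0.35276054  0.72309973] [-0.39960968 -0.08333168  0.53245816]
```

View pics/s10c.png

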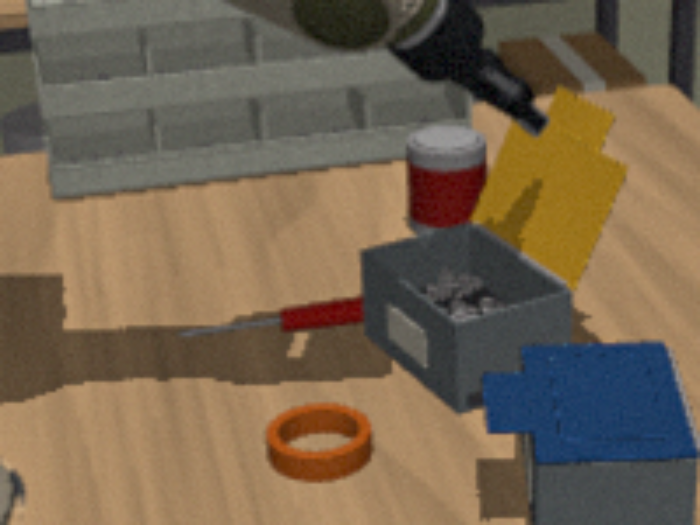

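The lid has swung past upright, with its tab at crop (585,110). I'll retract along the tool axis and check.

```bash
python3 -m handwheel '[{"delta_pos":[0,-1,-0.5],"twist":[0,0,0],"jaw":0},{"delta_pos":[0,-3,-1.3],"twist":[0,0,0],"jaw":0},{"delta_pos":[0,-5,-2.1],"twist":[0,0,0],"jaw":0},{"delta_pos":[0,-7,-3],"twist":[0,0,0],"jaw":0},{"delta_pos":[0,-9,-3.8],"twist":[0,0,0],"jaw":0},{"delta_pos":[0,-9.9,-4.2],"twist":[0,0,0],"jaw":0},{"delta_pos":[0,-9.9,-4.2],"twist":[0,0,0],"jaw":0},{"delta_pos":[0,-9.9,-4.2],"twist":[0,0,0],"jaw":0},{"delta_pos":[0,-9.9,-4.2],"twist":[0,0,0],"jaw":0},{"delta_pos":[0,-9.9,-4.2],"twist":[0,0,0],"jaw":0}]'
python3 - <<'E'
from h import *
d=snap('scene','c11')
d=snap('side','s11');P=cloud(d);f=np.asarray(d['frame']);hsv=cv2.cvtColor(f,cv2.COLOR_RGB2HSV)
for c,lo,hi,y0 in(('yellow',(20,120,40),(32,255,255),145),('blue',(100,100,40),(125,255,255),-120)):
    m=(cv2.inRange(hsv,lo,hi)>0)&(abs(P[...,0]-590)<200)&(abs(P[...,1]-y0)<150)&(P[...,2]>60)
    q=P[m];V=np.linalg.svd(q-q.mean(0),full_matrices=False)[2][2];print(c,len(q),np.percentile(q,[1,50,99],axis=0).round(),'angle from level',np.arccos(abs(V[2])),V)
a,b=load('side0'),d
for n,u,v,z in(('tape',362,239,25),('jar',283,352,75)):pass
A=np.asarray(load('scene0')['frame']).astype(int);B=np.asarray(load('c11')['frame']).astype(int)
cv2.imwrite('pics/both.png',np.hstack([cv2.resize(np.asarray(x['frame']),(400,300)) for x in(load('c11'),d)])[:,:,::-1])
E
```

```text
time_s: 13.15
eef_pos: [517.3, 126.0, 251.6]
ee_rot: [0.737, -0.306, 0.231, -0.557]
force: [-0.1, 0.1, 0.4]
grip_width: -0.0
yellow 1441 [[575.  66.  96.]
 [622. 150. 155.]
 [664. 238. 226.]] angle from level 1.0925464865564516 [ 0.8535207   0.24432431 -0.46022609]
blue 1674 [[ 486. -229.   91.]
 [ 566. -142.   95.]
 [ 642.  -47.   99.]] angle from level 0.007261514828622159 [-0.00688412 -0.00231032  0.99997364]
```

View pics/both.png

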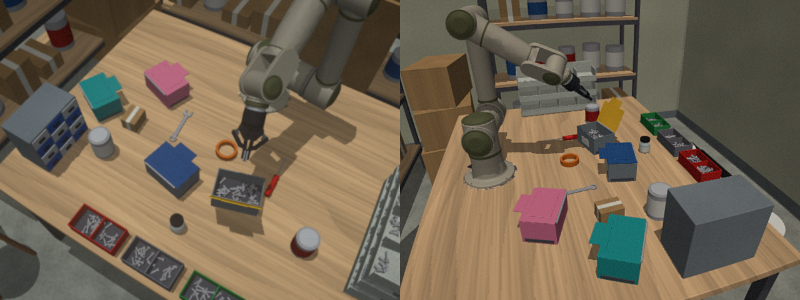

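Yellow is at π−1.09 = 2.05 rad, on its stop. Blue is level at z≈95. Everything else looks to be where it was, and the arm is clear.

```bash
python3 -c "
from rig import ctrl;print(ctrl.finish_job())"
```

```text
the job is handed in; nothing more can be done
None
```

The blue lid is shut and the yellow lid is leaning open on its stop. I did blue first, and the job was handed in at about 13 s of the 61 s allowed.

- **Blue lid:** I pushed it over from behind with the closed fingertips until it fell shut. The last check measured it level to within 0.01 rad, with its surface at z ≈ 95 mm, as a shut lid should be.
- **Yellow lid:** I lifted it from under the tab with the closed fingers tilted 45°, then pushed it past upright. It measured about 2.05 rad after I had backed the arm away.
- **Contact and forces:** I gripped nothing. The force readings I took stayed under about 2 N, though I only read them between moves.
- **Bystanders and look-alikes:** In the last pictures they look to be where they started. I compared these by eye and did not measure them.

No check failed. The two cameras disagreed by about 2 mm on where the yellow box is, which is within the stated calibration.

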